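# Weigh a tin on the desk balance

### The job

Weigh the small tin on the desk balance: hang it by its crossbar in the fork of the beam and let go. Then nudge the poise along the beam with a finger, gently and without pinching it (the pivot is delicate), until the beam, left to itself, rests level with the tin hanging from it. Leave the other things on the desk where they are.

Things in the scene. Friction and masses are not known exactly. Their poses are not given: they have to be found in the camera images.
- pivot (a point): the beam's pivot, 130 mm above the desk, on a fixed stand (dark wooden board 90 x 330 x 18 mm with two steel cheeks). Axes: z up, y level along the beam towards the fork, x across the beam. The stand's place and yaw (+-0.25 rad) vary
- beam (a joint): tilt of the beam, rad: 0 level, positive fork end up and poise end down; stops at -0.1 and +0.1. Aluminium bar 8 mm wide, 12 mm high, reaching 245 mm to the poise side. A stable balance: near balance the poise 1 mm farther out adds about 0.01 rad of resting tilt; it settles in about 1.5 s. Level, its top is flush with the flat top of the fixed dark index post beyond its poise end
- fork_seat (a point): moves with the beam: seat of the middle of the tin's crossbar, 100 mm from the pivot along +y. Two prongs along y, 72 mm clear between, open at the far end, joined 39 mm nearer the pivot. Each has an upright V notch 42 mm either side (31 mm wide at the top, rims 10 mm above the seat). The tin goes down between the prongs from above; its crossbar, along x, drops into both V's
- poise (a joint): position of the poise along the beam, m: 0 is 50 mm from the pivot, grows outward (away from the fork) to 0.145. The poise starts in the outer 40 mm of its travel. The bare beam, without tin and poise, is in balance at level
- poise_stem (a point): on the poise's stem, an upright steel pin 12 mm thick from 20 to 80 mm above the beam's centre line; this point is 60 mm above it. The poise is a 300 g steel block 28 x 30 x 40 mm round the beam; it slides with about 1.5 N of friction and stays where it is left. Pinching it, or pushing with 20 N, would spoil the pivot
- tin_grip (a point): grip point on the tin's hanger: an upright square aluminium stem 12 x 12 mm from the lid's centre, its top 142 mm, this point 125 mm above the tin's underside. z up, x along the crossbar. The tin is a steel cylinder 51 mm across, 62 mm tall, weight unknown (about 200 to 410 g), standing on the desk
- tin_bar (a point): middle of the tin's crossbar, a round bar 8 mm thick and 116 mm long along x through the stem, 92 mm above the tin's underside
- tin: the tin with its hanger, origin at the centre of its underside
- phone: a dark phone 74 x 150 x 8 mm lying beyond the balance: leave alone
- bowl: a lidded white sugar bowl 104 mm across, 94 mm tall: leave alone
- mints: a low round aluminium tin 72 mm across, 24 mm tall, without a hanger: leave alone
Things that resemble listed ones, but are neither listed nor needed, are in the scene too. Of the things like the tin, leave any that is orange, pink or purple; of the rest the larger one is meant.

How it is judged:
On the way, in this order (a step that is already met when the one before it is completed fails the run):
1. the tin hangs in the fork, let go (distance between tin_bar and fork_seat below 0.008 m and contact force between tin and beam above 1 N and contact force between the fingers and tin below 0.05 N), for 0.3 s.
2. the tin hangs in the fork and the beam rests level, with the fingers off it (value of joint beam between -0.03 and 0.03 rad and velocity of joint beam between -0.05 and 0.05 rad/s and distance between tin_bar and fork_seat below 0.008 m and contact force between the fingers and beam below 0.05 N), for 0.5 s.
At the end, for the whole second after the job is handed in: The tin hangs upright (within 0.2 rad) with its crossbar in both V notches of the fork (within 8 mm of the seat), and the beam rests by itself level within 0.03 rad (slower than 0.05 rad/s) (value of joint beam between -0.03 and 0.03 rad and velocity of joint beam between -0.05 and 0.05 rad/s and distance between tin_bar and fork_seat below 0.008 m and contact force between tin and beam above 1 N and angle between tin's own z axis and vertical below 0.2 rad); the robot touches nothing.
It fails at once if the tin is pressed or dropped hard into the fork (over 20 N) (contact force between tin and beam above 20 N).
It fails at once if the fingers pinch or force the beam or poise (over 20 N in all) (contact force between the fingers and beam above 20 N).
It fails at once if a bystander is moved over 30 mm (distance of any of phone, bowl, mints from where it was at the start of the episode above 0.03 m).
It also fails if it takes over 72 s, if anything falls off the work surface, if the arm or the gripper's body presses on something with over 40 N, if the wrist force passes 120 N, or if a joint passes its speed limit or range.

### The arm

A 7-joint arm with a two-finger parallel gripper is mounted at the origin on the work surface. World frame = base frame: x ahead of the robot, y to its left, z up, the work surface at z = 0. Lengths are in m, angles in rad, forces in N, time in s.
With the tool pointing down it reaches from about 0.425 to 0.925 m from the base axis. Payload 6.8 kg.
Tool frame: the origin (TCP) lies at the very end of the fingers, on their centre line; the grasp point (between the pads) lies 19 mm behind it (r.pinch_z is the z of the grasp point in the tool frame, in m); z points along the fingers, y is the line along which they close (so a half turn about z gives the same grasp; the last joint's range is limited). The gripper opens to 88 mm and grips with 3 to 60 N. Pads are 20 mm wide; open, the fingers measure 115 mm over their backs; the gripper's body (75 mm by 178 mm) begins 61 mm behind the grasp point.
Start: joints at [-1.434, 0.477, 0.022, 1.555, -0.011, 1.109, -0.083], TCP at [0.164, 0.655, 0.223] pointing down, gripper open.
Joint ranges: [-2.96, 2.96], [-0.34, 2.1], [-1.41, 1.46], [0.24, 2.44], [-1.37, 4.51], [0.17, 1.92], [-2.96, 2.96]. Speed limits (rad/s): [2.39, 2.39, 3.14, 3.14, 3.14, 3.14, 3.14].

### API

Orientations are given as a unit quaternion [w, x, y, z].
In Python, from rig import observe, snapshot, r gives the robot as it stands.
- The arm moves only by the tool send_rows, never from a script. Its argument "plan" is a list of rows, each an object of numbers: "dx", "dy", "dz": the shift along the tool's x, y, z in mm; "roll": the turn about the tool's z in rad. A call has exactly 8 rows; each row shifts and turns the commanded pose from where the row before left it, along the tool's axes as they then stand; what a row does not reach is not made up. A row lasts 1/8 s, in which the tool goes at most 62.5 mm and 10.7 degrees, less where a joint would pass 70% of its speed; a pose out of reach is approached as far as the arm can. A call is refused whole if a number of a shift passes 62.5 or a number of a turn 0.188, either way. A call with a gripper value outside its range is refused whole. "claw" is the gripper's target within -1 to 1 (shut at 1, half-way at 0, fully open at -1), set as the call begins (left out, the last holds). The fingers move at their own pace and stop on an object; "squeeze" is the grip in N (left out, the last holds). Time passes only in rows, so rows that do not move let the fingers close, or fill a call up. It gives the time, the measured TCP pose, the force, the opening and the grip force at its end, in the units of the state.
- observe(): the state, without advancing time (a new reading comes with each control period).
- snapshot(name): name is "scene" or "top" or "wrist"; returns a dict with "img" (420x560x3 uint8, red, green, blue), "fx", "fy", "cx", "cy" (pixels), "position" and "rotation" of the camera in the world. Camera axes: x right, y up, looking along -z (the intrinsics and any distortion apply to the point x, -y, -z); pixel columns grow to the right and rows downward; lengths in m; the calibration is good to about 2 mm. A picture is of the moment at which its call begins. There is no depth.
- r.sign_off(): hands the job in; it is judged then, once.
The state is a dict: "time": time; "joint_pos": joint angles; "joint_vel": joint speeds; "joint_torque": joint torques, N m; "tool_pos": TCP position; "tcp_rot": TCP orientation; "ft_force": force on the tool from outside, world axes, zero at the start; "wrist_torque": the same for the moment, N m; "opening": finger opening in m; "grasp_force": force on a finger pad.
Only numpy, scipy, OpenCV 4.12 (cv2) and the standard library are available. Lean on these libraries where they do the work, as an engineer would, in place of code of your own. Each camera call takes 0.05 s, during which the arm holds its last target. There are 200 camera calls.

## Working session

There is one attempt and no reset: what is moved stays moved. The work goes in short steps, Python scripts to look and compute and a tool call to move; the robot and the scene stay as the last step left them, time stands still between calls to the robot, and variables do not carry over. Pictures are saved under pics/ and viewed, at most 10 in all, crops included, and the job is handed in when it is done.

Besides the shell and the picture viewer there is one more tool, called by a JSON object that holds its "name" and its "arguments". send_rows: Moves the arm, as the interface text tells. Its arguments: {"type":"object","properties":{"plan":{"type":"array"},"claw":{"type":"number"},"squeeze":{"type":"number"}},"required":["plan"]}

```bash
mkdir -p pics; ls; cat > h.py <<'E'
import numpy as np, cv2
from rig import observe, snapshot, r
from scipy.spatial.transform import Rotation as R
def cam(s):
    rot=np.array(s["rotation"]);
    if rot.shape!=(3,3): rot=R.from_quat(np.roll(rot,-1)).as_matrix()
    return rot,np.array(s["position"])
def ray(s,u,v):
    rot,p=cam(s); d=rot@np.array([(u-s["cx"])/s["fx"],-(v-s["cy"])/s["fy"],-1]); return p,d
def onz(s,u,v,z):
    p,d=ray(s,u,v); return p+d*(z-p[2])/d[2]
def proj(s,P):
    rot,p=cam(s); c=rot.T@(np.array(P)-p); return np.array([s["cx"]+s["fx"]*c[0]/-c[2], s["cy"]-s["fy"]*c[1]/-c[2]])
def two(a,pa,b,pb):
    p,d=ray(a,*pa);q,e=ray(b,*pb); A=np.stack([d,-e],1); t=np.linalg.lstsq(A,q-p,rcond=None)[0]
    x,y=p+d*t[0],q+e*t[1]; return (x+y)/2,np.linalg.norm(x-y)
def save(s,n): cv2.imwrite("pics/"+n,cv2.cvtColor(np.asarray(s["img"]),cv2.COLOR_RGB2BGR))
E
python3 - <<'E'
from h import *
import pickle
for n in("scene","top"):
    s=snapshot(n); save(s,n+"0.png"); pickle.dump(s,open(n+"0.pkl","wb")); print({k:v for k,v in s.items() if k!="img"})
print(observe())
E
```

```text
pics
{'fx': 505.64314651884087, 'fy': 505.64314651884087, 'cx': 275.39169718919, 'cy': 207.0011583928597, 'position': array([ 0.92351952, -0.33048292,  0.7975153 ]), 'rotation': array([0.88037928, 0.35663769, 0.10860594, 0.29316655])}
{'fx': 502.33018118862327, 'fy': 502.33018118862327, 'cx': 282.2947493845247, 'cy': 209.0176312789626, 'position': array([0.47044467, 0.20569254, 1.30714657]), 'rotation': array([ 0.71091432,  0.02496666, -0.01965219, -0.70256052])}
{'time': 0.1, 'joint_pos': array([-1.43407892,  0.47771077,  0.02234002,  1.55628226, -0.01148053,
        1.10932589, -0.08310355]), 'joint_vel': array([-0.00018115, -0.00076676,  0.00135079, -0.00241359,  0.00013232,
       -0.00017286,  0.00026378]), 'joint_torque': array([ 3.86847314e-03, -5.84094644e+01,  1.53970756e+00, -2.73314685e+01,
       -5.42550813e-02,  1.30948264e-02,  4.78025026e-05]), 'tool_pos': array([0.16349316, 0.6543658 , 0.22181308]), 'tcp_rot': array([-3.20513721e-05,  1.22089193e-01,  9.92518811e-01, -7.98386869e-04]), 'ft_force': array([-0.28573638,  0.33501328,  0.45807291]), 'wrist_torque': array([ 0.04378919, -0.00264775, -0.03792042]), 'grasp_force': 0.0, 'opening': 0.08781778030728159}
```

View pics/scene0.png

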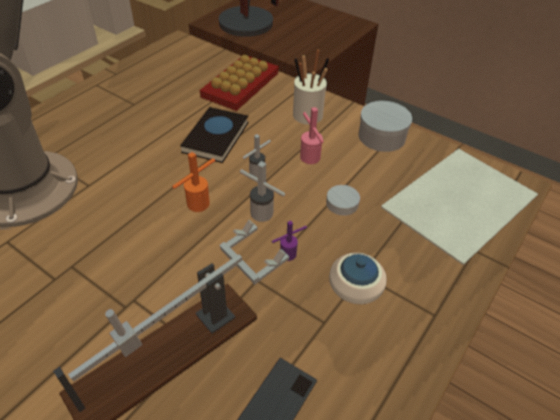

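View pics/top0.png

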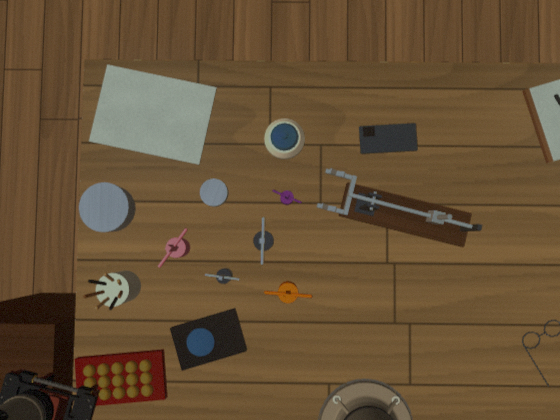

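The scene shows five hanger tins, listed as (scene px) / (top px):
- orange (197,192) / (288,293)
- pink (311,148) / (175,247)
- purple (289,247) / (287,197)
- larger grey (262,203) / (263,241)
- smaller grey (258,160) / (223,276)

The larger grey one fits, since the coloured ones are excluded and it is the bigger of the two greys. I'll confirm with a crop.

```bash
python3 - <<'E'
from h import *
import pickle
a=pickle.load(open("scene0.pkl","rb"));b=pickle.load(open("top0.pkl","rb"))
f=lambda s,x0,y0,w,h:cv2.resize(cv2.cvtColor(np.ascontiguousarray(s["img"][y0:y0+h,x0:x0+w]),cv2.COLOR_RGB2BGR),(w*4,h*4),interpolation=cv2.INTER_CUBIC)
A=f(a,215,130,95,145);B=f(b,200,160,100,140)
cv2.imwrite("pics/crop1.png",np.hstack([cv2.copyMakeBorder(A,0,0,0,10,0),cv2.copyMakeBorder(B,0,20,0,0,0)]))
cv2.imwrite("pics/crop2.png",np.vstack([f(b,310,160,180,90)[:, :720],cv2.resize(cv2.cvtColor(np.ascontiguousarray(a["img"][220:420,50:300]),cv2.COLOR_RGB2BGR),(720,576))[:236]])[:596])
E
```

```text
(no output)
```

View pics/crop1.png

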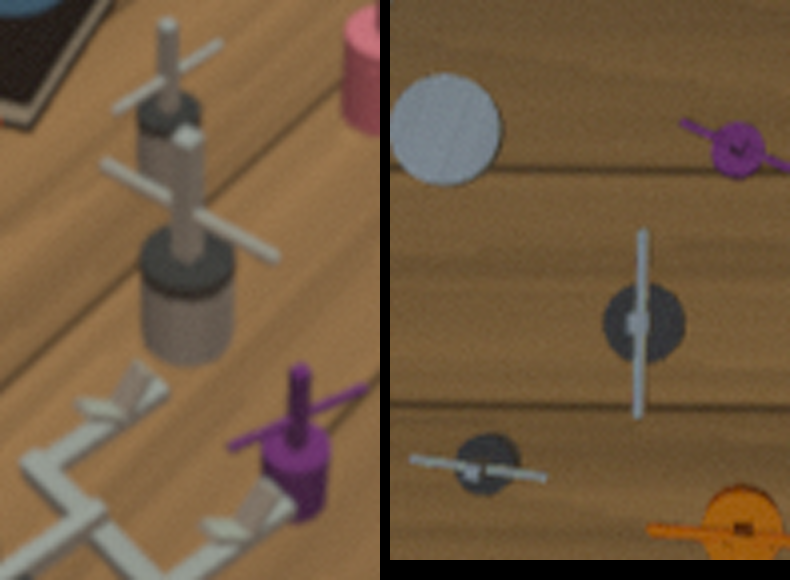

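View pics/crop2.png

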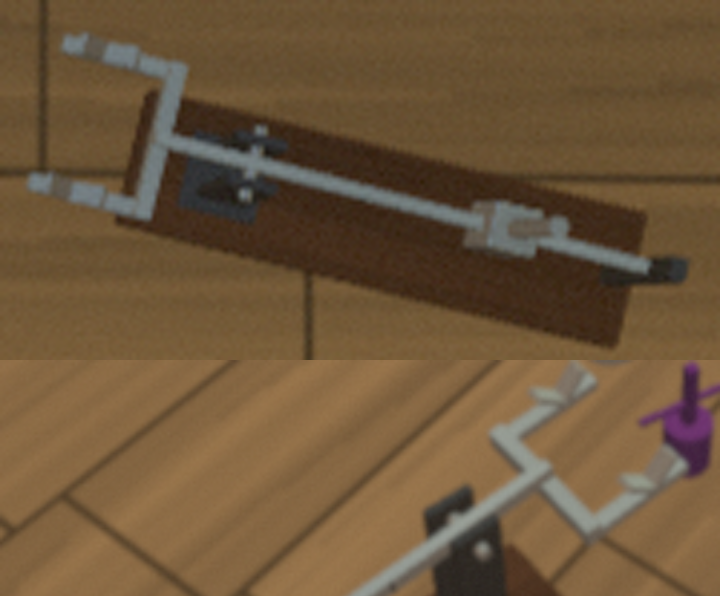

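The crops confirm the larger grey tin. In the top view its stem top is at (261.8,240.5) and its bar ends at (263.2,217.5) and (262,264). In the scene view the stem top is at (262,164.5) and the bar ends at (241.5,171.3) and (284.3,194.5). The beam has its fork end up. The pivot is at about (373,200.8) top and (213,281) scene.

```bash
python3 - <<'E'
from h import *
import pickle
np.set_printoptions(precision=4,suppress=True)
a=pickle.load(open("scene0.pkl","rb"));b=pickle.load(open("top0.pkl","rb"))
T=lambda x,y:(310+x/4,160+y/4)
S=lambda x,y:(50+x/2.88,220+(y-360)/2.88)
for n,pa,pb in [("stemtop",(262,164.5),(261.75,240.5)),("barA",(284.25,194.5),(263.25,217.5)),("barB",(241.5,171.25),(262,264)),
 ("pivot",S(470,535),T(252,163)),("forkcornerFar",S(595,530),T(178,75)),("forkcornerNear",S(500,435),T(145,212))]:
    print(n,*two(a,pa,b,pb))
print("stem onz",onz(b,261.75,240.5,.142),onz(a,262,164.5,.142))
print("barends",onz(b,263.25,217.5,.092),onz(b,262,264,.092))
print("tin lid",onz(b,(644-390)/4+200,322/4+160,.062))
for n,p,z in [("pivot",T(252,163),.13),("beam out",T(650,265),.106+.006),("beam fork",T(165,140),.14),("post",T(672,269),.136),("notchU",T(107,50),.14),("notchL",T(73,188),.14),("poise stemtop",T(560,228),.195),("purple",T(0,0),0)]: print(n,onz(b,*p,z))
print("purple",onz(b,287,197,.05),"bowl",onz(b,284,138,.094))
o=observe()
print(R.from_quat(np.roll(o["tcp_rot"],-1)).as_matrix(), r.pinch_z)
E
```

```text
stemtop [0.4698 0.2612 0.1393] 0.0015216352118240953
barA [0.5256 0.2608 0.0905] 0.0013558560124359367
barB [0.4139 0.2627 0.0895] 0.0001839019205870175
pivot [0.5677 0.0017 0.124 ] 0.0013702128213872132
forkcornerFar [0.6204 0.0462 0.1237] 0.0036855767525713072
forkcornerNear [0.5372 0.0647 0.1286] 4.873095544628144e-05
stem onz [0.4704 0.2616 0.142 ] [0.4711 0.2583 0.142 ]
barends [0.5261 0.2612 0.092 ] [0.414  0.2626 0.092 ]
tin lid [0.4705 0.2611 0.062 ]
pivot [0.5667 0.0023 0.13  ]
beam out [ 0.5102 -0.2366  0.112 ]
beam fork [0.5787 0.0546 0.14  ]
post [ 0.5072 -0.2404  0.136 ]
notchU [0.6311 0.0887 0.14  ]
notchL [0.5501 0.108  0.14  ]
poise stemtop [ 0.5273 -0.1565  0.195 ]
purple [0.6826 0.1449 0.    ]
purple [0.5802 0.2042 0.05  ] bowl [0.7208 0.2132 0.094 ]
[[-0.9702  0.2424 -0.0003]
 [ 0.2424  0.9702 -0.0016]
 [-0.0001 -0.0016 -1.    ]] -0.0187
```

{"name": "send_rows", "arguments": {"plan": [{"dx": -40,"dy": -31},{"dx": -40,"dy": -31},{"dx": -40,"dy": -31},{"dx": -40,"dy": -31},{"dx": -40,"dy": -31},{"dx": -40,"dy": -31},{"dx": -40,"dy": -31},{"dx": -40,"dy": -31}], "claw": -1, "squeeze": 15}}

```text
invalid input
```

{"name": "send_rows", "arguments": {"plan": [{"dx": -25,"dy": -20},{"dx": -25,"dy": -20},{"dx": -23,"dy": -19},{"roll": -0.115},{"roll": -0.115},{},{},{}]}}

```text
invalid input
```

```bash
python3 - <<'E'
from h import *
import pickle
s=snapshot("wrist"); save(s,"w1.png"); pickle.dump(s,open("w1.pkl","wb"))
print(s["position"],proj(s,[.4705,.2611,.142]),proj(s,[.526,.261,.092]),proj(s,[.414,.2627,.092]))
o=observe();print(o["tool_pos"],R.from_quat(np.roll(o["tcp_rot"],-1)).as_matrix().round(3))
E
```

```text
[0.08754599 0.6747178  0.38316358] [-31.6915594  601.98968679] [ 26.60783065 576.76063313] [-17.50201078 506.86777697]
[0.16348309 0.65446176 0.22190332] [[-0.97   0.242 -0.   ]
 [ 0.242  0.97  -0.001]
 [-0.    -0.001 -1.   ]]
```

View pics/w1.png

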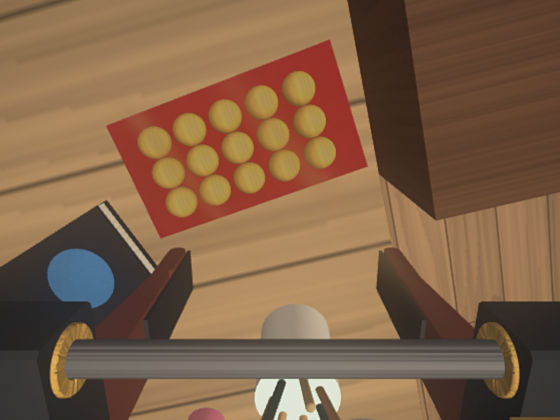

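The wrist view shows the start place (tray, pencil cup), so the moves were refused. The rows probably need all four numbers.

{"name": "send_rows", "arguments": {"plan": [{"dx": -40,"dy": -31,"dz": 0,"roll": 0},{"dx": -40,"dy": -31,"dz": 0,"roll": 0},{"dx": -40,"dy": -31,"dz": 0,"roll": 0},{"dx": -40,"dy": -31,"dz": 0,"roll": 0},{"dx": -40,"dy": -31,"dz": 0,"roll": 0},{"dx": -40,"dy": -31,"dz": 0,"roll": 0},{"dx": -40,"dy": -31,"dz": 0,"roll": 0},{"dx": -40,"dy": -31,"dz": 0,"roll": 0}], "claw": -1, "squeeze": 15}}

```text
time: 1.15
tool_pos: [0.4147, 0.3352, 0.2226]
tcp_rot: [-0.0, 0.122, 0.993, -0.0]
ft_force: [-0.2, 0.6, -0.3]
opening: 0.0879
grasp_force: 0.0
```

{"name": "send_rows", "arguments": {"plan": [{"dx": -24,"dy": -19,"dz": 0,"roll": 0},{"dx": -24,"dy": -19,"dz": 0,"roll": 0},{"dx": -24,"dy": -20,"dz": 0,"roll": 0},{"dx": 0,"dy": 0,"dz": 0,"roll": -0.115},{"dx": 0,"dy": 0,"dz": 0,"roll": -0.115},{"dx": 0,"dy": 0,"dz": 0,"roll": 0},{"dx": 0,"dy": 0,"dz": 0,"roll": 0},{"dx": 0,"dy": 0,"dz": 0,"roll": 0}]}}

```text
time: 2.15
tool_pos: [0.4696, 0.2631, 0.2226]
tcp_rot: [-0.0, 0.008, 1.0, -0.0]
ft_force: [0.2, 0.2, -1.3]
opening: 0.0879
grasp_force: 0.0
```

```bash
python3 - <<'E'
from h import *
import pickle
s=snapshot("wrist"); save(s,"w2.png"); pickle.dump(s,open("w2.pkl","wb"))
print(s["position"],proj(s,[.4705,.2611,.142]),proj(s,[.526,.261,.092]),proj(s,[.414,.2627,.092]))
o=observe();print(o["tool_pos"],R.from_quat(np.roll(o["tcp_rot"],-1)).as_matrix().round(3))
E
```

```text
[0.39135611 0.26550342 0.38398549] [279.67118104 219.16617685] [281.52065232 263.05173356] [281.11135759 128.32177242]
[0.46967149 0.26310774 0.22262441] [[-1.     0.016 -0.   ]
 [ 0.016  1.     0.   ]
 [ 0.     0.    -1.   ]]
```

View pics/w2.png

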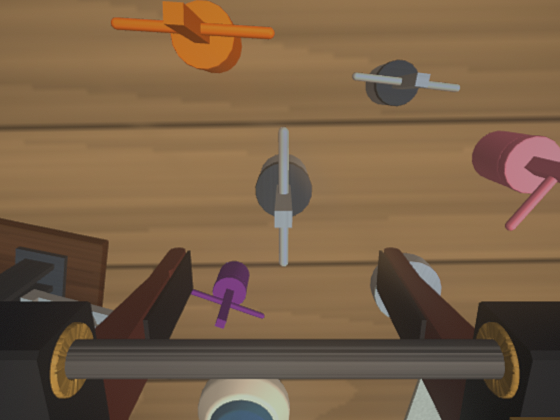

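The wrist view shows the stem top at (283,218) and the bar ends at (284,130) and (284,264). They are about 3 px right of the prediction, so the tin is at y≈0.263, right under the tool. Descending.

{"name": "send_rows", "arguments": {"plan": [{"dx": 0,"dy": 0,"dz": 20,"roll": 0},{"dx": 0,"dy": 0,"dz": 20,"roll": 0},{"dx": 0,"dy": 0,"dz": 20,"roll": 0},{"dx": 0,"dy": 0,"dz": 20,"roll": 0},{"dx": 0,"dy": 0,"dz": 20,"roll": 0},{"dx": 0,"dy": 0,"dz": 16,"roll": 0},{"dx": 0,"dy": 0,"dz": 0,"roll": 0},{"dx": 0,"dy": 0,"dz": 0,"roll": 0}]}}

```text
time: 3.2
tool_pos: [0.4701, 0.2633, 0.1072]
tcp_rot: [0.0, 0.007, 1.0, 0.0]
ft_force: [0.5, 0.4, 0.0]
opening: 0.0876
grasp_force: 0.0
```

{"name": "send_rows", "arguments": {"plan": [{"dx": 0,"dy": 0,"dz": 0,"roll": 0},{"dx": 0,"dy": 0,"dz": 0,"roll": 0},{"dx": 0,"dy": 0,"dz": 0,"roll": 0},{"dx": 0,"dy": 0,"dz": 0,"roll": 0},{"dx": 0,"dy": 0,"dz": 0,"roll": 0},{"dx": 0,"dy": 0,"dz": 0,"roll": 0},{"dx": 0,"dy": 0,"dz": 0,"roll": 0},{"dx": 0,"dy": 0,"dz": 0,"roll": 0}], "claw": 1, "squeeze": 25}}

```text
time: 4.2
tool_pos: [0.4697, 0.2629, 0.1066]
tcp_rot: [-0.0, 0.007, 1.0, -0.0]
ft_force: [-0.6, -0.1, -2.8]
opening: 0.0118
grasp_force: 25.1
```

{"name": "send_rows", "arguments": {"plan": [{"dx": 0,"dy": 0,"dz": -10,"roll": 0},{"dx": 0,"dy": 0,"dz": -20,"roll": 0},{"dx": 0,"dy": 0,"dz": -25,"roll": 0},{"dx": 0,"dy": 0,"dz": -25,"roll": 0},{"dx": 0,"dy": 0,"dz": -25,"roll": 0},{"dx": 0,"dy": 0,"dz": -20,"roll": 0},{"dx": 0,"dy": 0,"dz": -15,"roll": 0},{"dx": 0,"dy": 0,"dz": 0,"roll": 0}]}}

```text
time: 5.2
tool_pos: [0.4702, 0.2633, 0.2477]
tcp_rot: [0.001, 0.007, 1.0, 0.001]
ft_force: [0.3, 0.7, -2.8]
opening: 0.0119
grasp_force: 25.0
```

{"name": "send_rows", "arguments": {"plan": [{"dx": -10,"dy": -13,"dz": 0,"roll": 0},{"dx": -20,"dy": -27,"dz": 0,"roll": 0},{"dx": -26,"dy": -35,"dz": 0,"roll": 0},{"dx": -26,"dy": -35,"dz": 0,"roll": 0},{"dx": -22,"dy": -28,"dz": 0,"roll": 0},{"dx": -13,"dy": -17,"dz": 0,"roll": 0},{"dx": -5,"dy": -7,"dz": 0,"roll": 0.108},{"dx": 0,"dy": 0,"dz": 0,"roll": 0.108}]}}

```text
time: 6.2
tool_pos: [0.5897, 0.101, 0.2459]
tcp_rot: [-0.0, 0.117, 0.993, 0.002]
ft_force: [0.4, 7.3, -0.6]
opening: 0.0208
grasp_force: 24.1
```

```bash
python3 - <<'E'
from h import *
import pickle
s=snapshot("scene"); pickle.dump(s,open("scene1.pkl","wb"))
t=snapshot("top"); pickle.dump(t,open("top1.pkl","wb"))
w=snapshot("wrist"); pickle.dump(w,open("w3.pkl","wb"))
f=lambda s,x0,y0,w,h,k:cv2.resize(cv2.cvtColor(np.ascontiguousarray(s["img"][y0:y0+h,x0:x0+w]),cv2.COLOR_RGB2BGR),(w*k,h*k),interpolation=cv2.INTER_CUBIC)
A=f(s,170,110,130,190,3)
W=f(w,0,60,400,285,1)
cv2.imwrite("pics/c3.png",np.hstack([A,cv2.copyMakeBorder(W,0,285,10,0,0)]))
print("seat pred w",proj(w,[.590,.099,.14]), "bar expected w/ TCP",observe()["tool_pos"])
o=observe(); M=R.from_quat(np.roll(o["tcp_rot"],-1)).as_matrix().round(3);print(M)
P=o["tool_pos"]+np.array([0,0,-.014]); 
for e in(-.058,.058): print("bar end w",proj(w,P+M[:,0]*e),"scene",proj(s,P+M[:,0]*e))
E
```

```text
seat pred w [279.13218662 208.68330567] bar expected w/ TCP [0.58980036 0.10150803 0.24618923]
[[-0.973  0.229  0.   ]
 [ 0.229  0.973  0.004]
 [ 0.001  0.004 -1.   ]]
bar end w [282.53371116 355.62133447] scene [285.68669145 226.51780311]
bar end w [281.75358246 143.58002351] scene [238.41030237 184.88126555]
```

View pics/c3.png

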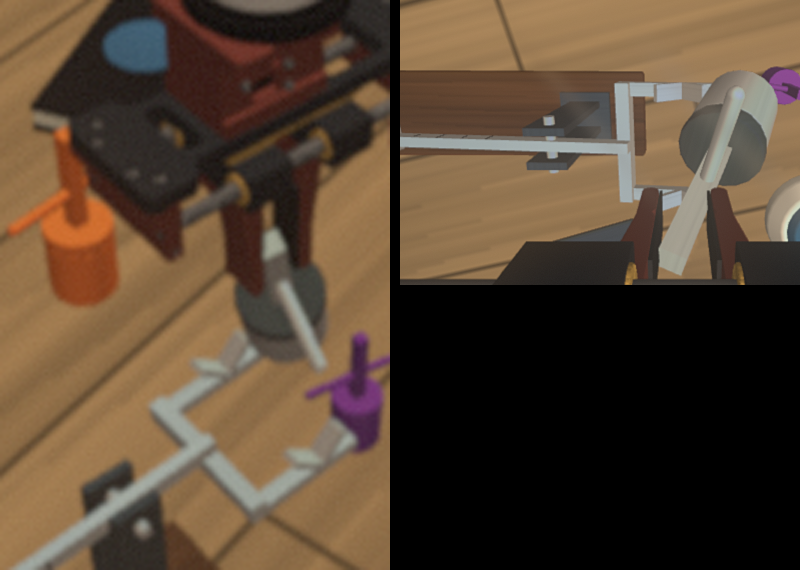

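The tin has tilted in the grip, so the bar is skewed: wrist crop, bar from (735,90) to (705,180). I'll hold still and check whether it settles.

{"name": "send_rows", "arguments": {"plan": [{"dx": 0,"dy": 0,"dz": 0,"roll": 0},{"dx": 0,"dy": 0,"dz": 0,"roll": 0},{"dx": 0,"dy": 0,"dz": 0,"roll": 0},{"dx": 0,"dy": 0,"dz": 0,"roll": 0},{"dx": 0,"dy": 0,"dz": 0,"roll": 0},{"dx": 0,"dy": 0,"dz": 0,"roll": 0},{"dx": 0,"dy": 0,"dz": 0,"roll": 0},{"dx": 0,"dy": 0,"dz": 0,"roll": 0}]}}

```text
time: 7.35
tool_pos: [0.5897, 0.1016, 0.2463]
tcp_rot: [-0.0, 0.115, 0.993, 0.002]
ft_force: [0.7, 7.5, 0.7]
opening: 0.0211
grasp_force: 24.4
```

```bash
python3 - <<'E'
from h import *
import pickle
s=snapshot("scene"); pickle.dump(s,open("scene2.pkl","wb"))
w=snapshot("wrist"); pickle.dump(w,open("w4.pkl","wb"))
f=lambda s,x0,y0,w,h,k:cv2.resize(cv2.cvtColor(np.ascontiguousarray(s["img"][y0:y0+h,x0:x0+w]),cv2.COLOR_RGB2BGR),(w*k,h*k),interpolation=cv2.INTER_CUBIC)
A=f(s,170,130,130,140,3)
W=f(w,0,60,400,285,1)
cv2.imwrite("pics/c4.png",np.hstack([A,cv2.copyMakeBorder(W,0,135,10,0,0)]))
o=observe(); print(o["tool_pos"],o["ft_force"],o["wrist_torque"],o["opening"],o["grasp_force"])
E
```

```text
[0.58975196 0.101557   0.24626392] [ 0.76539042  6.17975406 -1.53275668] [ 2.23981356 -0.15570978 -0.23267369] 0.020778628358641464 24.444716790458187
```

View pics/c4.png

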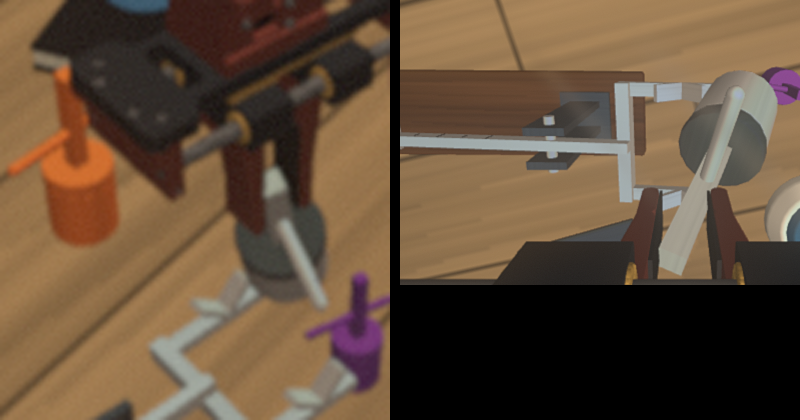

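Static 6–7 N sideways: the tin's base caught the near prong tip on the way in because the carry height was too low. I'll back out along +y, then go up, with a firmer grip to straighten the stem between the pads.

{"name": "send_rows", "arguments": {"plan": [{"dx": 0,"dy": 6,"dz": -2,"roll": 0},{"dx": 1,"dy": 8,"dz": -3,"roll": 0},{"dx": 2,"dy": 10,"dz": -5,"roll": 0},{"dx": 2,"dy": 10,"dz": -8,"roll": 0},{"dx": 2,"dy": 10,"dz": -8,"roll": 0},{"dx": 0,"dy": 8,"dz": -8,"roll": 0},{"dx": 0,"dy": 0,"dz": -6,"roll": 0},{"dx": 0,"dy": 0,"dz": 0,"roll": 0}], "squeeze": 40}}

```text
time: 8.45
tool_pos: [0.5948, 0.1508, 0.2872]
tcp_rot: [0.0, 0.115, 0.993, 0.0]
ft_force: [0.1, 0.6, -2.7]
opening: 0.0117
grasp_force: 40.0
```

```bash
python3 - <<'E'
from h import *
import pickle
s=snapshot("scene"); pickle.dump(s,open("scene3.pkl","wb"))
w=snapshot("wrist"); pickle.dump(w,open("w5.pkl","wb"))
f=lambda s,x0,y0,w,h,k:cv2.resize(cv2.cvtColor(np.ascontiguousarray(s["img"][y0:y0+h,x0:x0+w]),cv2.COLOR_RGB2BGR),(w*k,h*k),interpolation=cv2.INTER_CUBIC)
A=f(s,150,100,150,180,2)
W=f(w,0,60,490,360,1)
cv2.imwrite("pics/c5.png",np.hstack([A,W]))
o=observe(); print(o["tool_pos"],o["ft_force"],o["wrist_torque"],o["opening"],o["grasp_force"])
E
```

```text
[0.59431158 0.15075688 0.28654631] [-0.074874   -0.78588115 -2.70025662] [-0.00809194 -0.10979107 -0.00833691] 0.011945248837600354 39.99567210674286
```

View pics/c5.png

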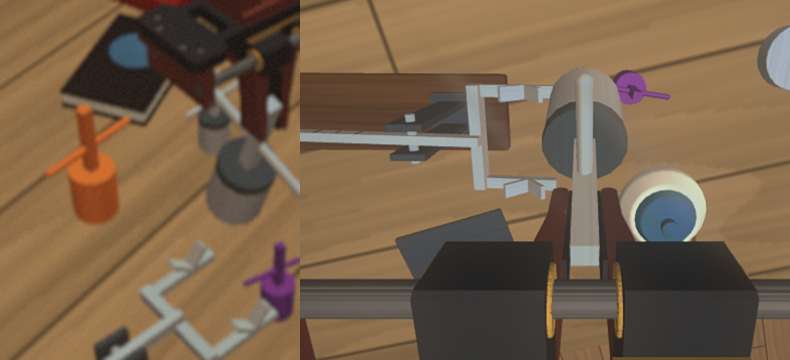

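The stem is straight again: opening 11.7 mm and no side force. I'll check the tin's pose in the grip against the prediction: stem top (284,322), lid edges (285,160–237), bar's far end (286,135).

```bash
python3 - <<'E'
from h import *
import pickle
np.set_printoptions(precision=4,suppress=True)
w=pickle.load(open("w5.pkl","rb")); s=pickle.load(open("scene3.pkl","rb"))
o=observe(); M=R.from_quat(np.roll(o["tcp_rot"],-1)).as_matrix(); P=o["tool_pos"]
f=lambda x,y,z:P+M@np.array([x,y,z])/1000
for n,p in dict(top=f(0,0,-36),topnear=f(-6,0,-36),topfar=f(6,0,-36),barfar=f(58,0,14),barnear=f(-58,0,14),lid=f(0,0,44),lidf=f(25.5,0,44),lidn=f(-25.5,0,44),botf=f(25.5,0,106)).items(): print(n,proj(w,p),proj(s,p))
# beam in wrist view: fork seat for tilt .1 & pivot
print("seat w",proj(w,[.590,.099,.14]),"notches",proj(w,[.590+.0409,.099-.0097,.14]),proj(w,[.590-.0409,.099+.0097,.14]))
print("pivot",proj(w,[.5667,.0023,.13]))
E
```

```text
top [281.4308 312.3053] [283.7661 144.6462]
topnear [281.4657 326.0262] [286.4415 146.6661]
topfar [281.3951 298.2514] [281.1129 142.643 ]
barfar [281.9178 143.0278] [259.1716 151.0794]
barnear [282.31  354.983] [308.3015 190.1734]
lid [282.4042 237.0826] [282.2485 183.9238]
lidf [282.3367 194.7986] [271.9336 175.4814]
lidn [282.4674 276.6535] [292.9087 192.6487]
botf [282.7479 173.4111] [271.4511 202.2724]
seat w [222.7464 202.5373] notches [224.911  248.3385] [220.4133 153.1717]
pivot [111.147 198.944]
```

The lid centre is about 37 px off (seen ~200, expected 237) and the scene view agrees, so the tin has swung about 0.35 rad about the pad axis. I'll set it down on the clear spot it came from, let it stand upright, and regrip.

{"name": "send_rows", "arguments": {"plan": [{"dx": 8,"dy": 4,"dz": 0,"roll": 0},{"dx": 18,"dy": 10,"dz": 0,"roll": 0},{"dx": 26,"dy": 14,"dz": 0,"roll": 0},{"dx": 30,"dy": 16,"dz": 0,"roll": 0},{"dx": 28,"dy": 15,"dz": 0,"roll": 0},{"dx": 20,"dy": 11,"dz": 0,"roll": 0},{"dx": 12,"dy": 7,"dz": 0,"roll": 0},{"dx": 5,"dy": 3,"dz": 0,"roll": 0}]}}

```text
time: 9.55
tool_pos: [0.4687, 0.2638, 0.2867]
tcp_rot: [-0.0, 0.114, 0.993, 0.0]
ft_force: [-0.1, 0.0, -3.3]
opening: 0.0119
grasp_force: 40.0
```

{"name": "send_rows", "arguments": {"plan": [{"dx": 0,"dy": 0,"dz": 15,"roll": 0},{"dx": 0,"dy": 0,"dz": 28,"roll": 0},{"dx": 0,"dy": 0,"dz": 30,"roll": 0},{"dx": 0,"dy": 0,"dz": 30,"roll": 0},{"dx": 0,"dy": 0,"dz": 28,"roll": 0},{"dx": 0,"dy": 0,"dz": 20,"roll": 0},{"dx": 0,"dy": 0,"dz": 12,"roll": 0},{"dx": 0,"dy": 0,"dz": 5,"roll": 0}]}}

```text
time: 10.55
tool_pos: [0.4697, 0.2622, 0.1177]
tcp_rot: [-0.0, 0.116, 0.993, -0.001]
ft_force: [0.7, 0.7, -2.3]
opening: 0.0115
grasp_force: 40.0
```

{"name": "send_rows", "arguments": {"plan": [{"dx": 0,"dy": 0,"dz": 0,"roll": 0},{"dx": 0,"dy": 0,"dz": 0,"roll": 0},{"dx": 0,"dy": 0,"dz": 2,"roll": 0},{"dx": 0,"dy": 0,"dz": 2,"roll": 0},{"dx": 0,"dy": 0,"dz": 2,"roll": 0},{"dx": 0,"dy": 0,"dz": 2,"roll": 0},{"dx": 0,"dy": 0,"dz": 2,"roll": 0},{"dx": 0,"dy": 0,"dz": 0,"roll": 0}], "squeeze": 5}}

```text
time: 11.55
tool_pos: [0.4708, 0.2635, 0.11]
tcp_rot: [0.001, 0.115, 0.993, 0.001]
ft_force: [-0.4, -1.5, 6.2]
opening: 0.0122
grasp_force: 5.0
```

{"name": "send_rows", "arguments": {"plan": [{"dx": 0,"dy": 0,"dz": 0,"roll": 0},{"dx": 0,"dy": 0,"dz": 0,"roll": 0},{"dx": 0,"dy": 0,"dz": 0,"roll": 0},{"dx": 0,"dy": 0,"dz": 0,"roll": 0},{"dx": 0,"dy": 0,"dz": 0,"roll": 0},{"dx": 0,"dy": 0,"dz": 0,"roll": 0},{"dx": 0,"dy": 0,"dz": 0,"roll": 0},{"dx": 0,"dy": 0,"dz": 0,"roll": 0}], "claw": 0.3}}

```text
time: 12.55
tool_pos: [0.4696, 0.263, 0.1086]
tcp_rot: [-0.0, 0.115, 0.993, 0.0]
ft_force: [-0.1, 0.8, -0.9]
opening: 0.0308
grasp_force: 0.0
```

```bash
python3 - <<'E'
from h import *
import pickle
np.set_printoptions(precision=4,suppress=True)
w=snapshot("wrist");s=snapshot("scene");pickle.dump(w,open("w6.pkl","wb"));pickle.dump(s,open("scene4.pkl","wb"))
o=observe(); M=R.from_quat(np.roll(o["tcp_rot"],-1)).as_matrix(); P=o["tool_pos"]; P[2]=.106;print(o["tool_pos"],o["ft_force"],o["opening"])
f=lambda x,y,z:P+M@np.array([x,y,z])/1000
for n,p in dict(top=f(0,0,-36),barfar=f(58,0,14),barnear=f(-58,0,14),lid=f(0,0,44),lidf=f(25.5,0,44),lidn=f(-25.5,0,44),bot=f(0,0,106)).items(): print(n,proj(w,p),proj(s,p))
g=lambda s,x0,y0,w,h,k:cv2.resize(cv2.cvtColor(np.ascontiguousarray(s["img"][y0:y0+h,x0:x0+w]),cv2.COLOR_RGB2BGR),(w*k,h*k),interpolation=cv2.INTER_CUBIC)
A=g(s,190,120,130,130,3)
W=g(w,140,60,280,360,1)
cv2.imwrite("pics/c6.png",np.hstack([A,cv2.copyMakeBorder(W,0,30,0,0,0)]))
E
```

```text
[0.4696 0.2629 0.106 ] [0.7108 0.2519 0.0777] 0.030727626146203803
top [281.3565 309.3555] [262.8137 162.9598]
barfar [281.8667 142.9186] [245.1966 166.7712]
barnear [282.2493 352.5244] [281.4987 197.2276]
lid [282.3561 236.0152] [262.8162 192.0934]
lidf [282.2905 194.1591] [255.1051 185.4926]
lidn [282.4176 275.2175] [270.7245 198.8631]
bot [282.7558 206.6888] [262.8179 212.5528]
```

View pics/c6.png

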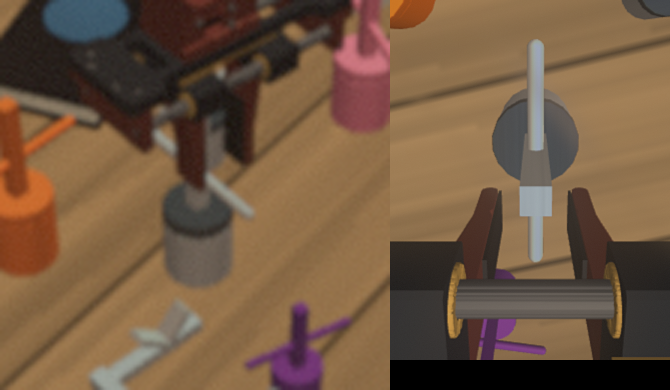

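c6 shows the tin standing upright. The bar runs from (286,102) to (286,318) in the wrist image, against an expected (282,143) to (282,352). It is therefore about 21 mm towards tool +x, and stem top and lid agree. I'll shift +21 mm and regrip. All 10 pictures are used, so further checks will be numeric.

{"name": "send_rows", "arguments": {"plan": [{"dx": 5,"dy": 0,"dz": 0,"roll": 0},{"dx": 6,"dy": 0,"dz": 0,"roll": 0},{"dx": 5,"dy": 0,"dz": 1,"roll": 0},{"dx": 5,"dy": 0,"dz": 1,"roll": 0},{"dx": 0,"dy": 0,"dz": 0,"roll": 0},{"dx": 0,"dy": 0,"dz": 0,"roll": 0},{"dx": 0,"dy": 0,"dz": 0,"roll": 0},{"dx": 0,"dy": 0,"dz": 0,"roll": 0}]}}

```text
time: 13.65
tool_pos: [0.4493, 0.2677, 0.1067]
tcp_rot: [0.0, 0.115, 0.993, 0.0]
ft_force: [-0.1, -0.1, 0.4]
opening: 0.0308
grasp_force: 0.0
```

```bash
cat > bar.py <<'E'
from h import *
np.set_printoptions(precision=4,suppress=True)
def chk():
    w=snapshot("wrist"); o=observe(); M=R.from_quat(np.roll(o["tcp_rot"],-1)).as_matrix(); P=o["tool_pos"]
    print(P,M[:,1],o["ft_force"],o["opening"])
    f=lambda x,y,z:P+M@np.array([x,y,z])/1000
    for n,p in dict(top=f(0,0,-36),barfar=f(58,0,14),barnear=f(-58,0,14),lidc=f(0,0,44)).items(): print(n,proj(w,p).round(0))
    hsv=cv2.cvtColor(np.asarray(w["img"]),cv2.COLOR_RGB2HSV)
    col=hsv[:,280:290].mean(1)
    for v in range(90,340,6): print(v,hsv[v,285],end=" | ")
    return w
E
python3 -c "from bar import *; chk()"
```

```text
[0.4493 0.2677 0.1067] [0.229  0.9734 0.0001] [-0.5535  0.2825 -0.2116] 0.030506498102343755
top [281. 313.]
barfar [282. 144.]
barnear [282. 356.]
lidc [282. 238.]
90 [ 16 117 148] | 96 [ 17 117 150] | 102 [ 16 118 147] | 108 [ 16 117 142] | 114 [ 16 117 140] | 120 [ 16 116 139] | 126 [ 16 116 141] | 132 [ 16 112 144] | 138 [ 16 112 141] | 144 [ 16 111 142] | 150 [ 98   6 159] | 156 [100   9 162] | 162 [100  14 166] | 168 [101  17 169] | 174 [100  18 170] | 180 [101  21 172] | 186 [100  22 173] | 192 [100  22 174] | 198 [100  22 173] | 204 [100  22 173] | 210 [ 98  22 172] | 216 [ 99  21 172] | 222 [100  22 173] | 228 [ 99  21 172] | 234 [101  24 173] | 240 [ 99  24 172] | 246 [ 98  22 172] | 252 [ 20  13 121] | 258 [ 15  37 111] | 264 [ 17  37 110] | 270 [ 15  37 111] | 276 [ 15  37 111] | 282 [ 16  34 111] | 288 [ 15  36 112] | 294 [ 15  36 112] | 300 [ 99  20 166] | 306 [ 99  24 172] | 312 [101  23 174] | 318 [101  24 173] | 324 [101  24 173] | 330 [101  24 171] | 336 [101  24 173] |
```

{"name": "send_rows", "arguments": {"plan": [{"dx": 0,"dy": 0,"dz": 0,"roll": 0},{"dx": 0,"dy": 0,"dz": 0,"roll": 0},{"dx": 0,"dy": 0,"dz": 0,"roll": 0},{"dx": 0,"dy": 0,"dz": 0,"roll": 0},{"dx": 0,"dy": 0,"dz": 0,"roll": 0},{"dx": 0,"dy": 0,"dz": 0,"roll": 0},{"dx": 0,"dy": 0,"dz": 0,"roll": 0},{"dx": 0,"dy": 0,"dz": 0,"roll": 0}], "claw": 1, "squeeze": 30}}

```text
time: 14.7
tool_pos: [0.4491, 0.2678, 0.1066]
tcp_rot: [-0.0, 0.115, 0.993, 0.0]
ft_force: [0.4, 0.5, -1.9]
opening: 0.0118
grasp_force: 30.0
```

{"name": "send_rows", "arguments": {"plan": [{"dx": 0,"dy": 0,"dz": -8,"roll": 0},{"dx": 0,"dy": 0,"dz": -18,"roll": 0},{"dx": 0,"dy": 0,"dz": -28,"roll": 0},{"dx": 0,"dy": 0,"dz": -34,"roll": 0},{"dx": 0,"dy": 0,"dz": -34,"roll": 0},{"dx": 0,"dy": 0,"dz": -32,"roll": 0},{"dx": 0,"dy": 0,"dz": -22,"roll": 0},{"dx": 0,"dy": 0,"dz": -10,"roll": 0}]}}

```text
time: 15.7
tool_pos: [0.4493, 0.2677, 0.294]
tcp_rot: [0.001, 0.115, 0.993, 0.001]
ft_force: [-0.5, 0.2, -2.5]
opening: 0.012
grasp_force: 30.0
```

```bash
python3 - <<'E'
from bar import *
import pickle
chk();print()
b=pickle.load(open("top0.pkl","rb"))
hsv=cv2.cvtColor(np.asarray(b["img"]),cv2.COLOR_RGB2HSV)
m=((hsv[...,1]<60)&(hsv[...,2]>90)).astype(np.uint8); m[:, :312]=0;m[:,480:]=0;m[:165]=0;m[235:]=0
n,l,st,_=cv2.connectedComponentsWithStats(m,connectivity=8); print(st[1:][st[1:,4]>15])
vs,us=np.nonzero(m)
piv=np.array([.5667,.0023]); ey=np.array([.230,.973]); ex=np.array([.973,-.230])
q=[]
for u,v in zip(us,vs):
    p=onz(b,u,v,.13)
    for _ in range(3): p=onz(b,u,v,.136+.1*((p[:2]-piv)@ey))
    q.append(((p[:2]-piv)@ex,(p[:2]-piv)@ey))
q=np.array(q)*1000
for y in range(-250,130,8):
    k=q[(q[:,1]>=y)&(q[:,1]<y+8)][:,0]
    if len(k): print(y+4,len(k),k.min().round(1),k.max().round(1),"mean",k.mean().round(1), "pos med",(np.median(k[k>15]).round(1) if (k>15).any() else None),"neg",(np.median(k[k<-15]).round(1) if (k<-15).any() else None))
print("ymax per prong",q[q[:,0]>15][:,1].max(),q[q[:,0]<-15][:,1].max(),"join ymin",np.percentile(q[np.abs(np.abs(q[:,0])-25)<10][:,1],[2,50,98]))
E
```

```text
[0.4495 0.2679 0.2945] [0.229  0.9734 0.0018] [-0.5609  0.3902 -1.3683] 0.011577699392062267
top [282. 314.]
barfar [282. 144.]
barnear [283. 357.]
lidc [283. 238.]
90 [ 16 117 152] | 96 [ 17 117 148] | 102 [ 17 117 142] | 108 [ 17 115 138] | 114 [ 17 117 139] | 120 [ 16 115 142] | 126 [ 16 116 143] | 132 [ 16 112 137] | 138 [ 16 110 137] | 144 [ 16 113 156] | 150 [ 50   5 157] | 156 [108  15 165] | 162 [108  18 167] | 168 [107  24 172] | 174 [108  25 174] | 180 [107  26 176] | 186 [106  28 176] | 192 [105  29 176] | 198 [106  28 176] | 204 [105  29 176] | 210 [105  29 176] | 216 [106  28 175] | 222 [104  28 174] | 228 [105  29 174] | 234 [106  28 174] | 240 [104  29 174] | 246 [106  28 174] | 252 [ 90   2 125] | 258 [ 14  35 109] | 264 [ 15  37 109] | 270 [ 16  35 108] | 276 [ 13  37 110] | 282 [ 16  35 109] | 288 [ 17  33 108] | 294 [ 16  35 109] | 300 [101  22 159] | 306 [101  25 172] | 312 [100  27 172] | 318 [102  27 172] | 324 [102  27 171] | 330 [103  29 170] | 336 [104  29 173] | 
[[ 317  168  155   60 1098]]
-246 1 -2.6 -2.6 mean -2.6 pos med None neg None
-238 13 -4.4 3.7 m
[... 1656 characters left out ...]
ne neg None
42 13 -3.9 4.6 mean 0.6 pos med None neg None
50 40 -45.9 45.4 mean 1.1 pos med 31.2 neg -34.1
58 138 -47.7 46.5 mean -0.9 pos med 30.3 neg -31.3
66 63 -47.7 45.3 mean -2.4 pos med 37.6 neg -38.6
74 34 -47.2 45.8 mean -0.9 pos med 40.7 neg -42.7
82 39 -47.8 49.0 mean 3.0 pos med 40.5 neg -41.3
90 40 -47.8 48.4 mean 0.2 pos med 41.9 neg -41.4
98 37 -47.9 46.6 mean -1.5 pos med 41.2 neg -42.2
106 27 -46.8 45.9 mean -4.7 pos med 41.7 neg -41.7
114 32 -47.4 48.7 mean 5.9 pos med 42.2 neg -41.2
122 33 -47.5 45.2 mean -2.4 pos med 40.6 neg -43.0
130 3 -40.7 38.3 mean 11.2 pos med 37.2 neg -40.7
ymax per prong 126.704083776938 126.47422049070828 join ymin [-126.6522   57.4745   84.8239]
```

The grip is upright and centred (bar end 147 px against 144 expected). The fork fits the frame: prongs at ±42, join at 61, so the seat is at (0.5896, 0.0991). Carrying it high this time.

{"name": "send_rows", "arguments": {"plan": [{"dx": -8,"dy": -6,"dz": 0,"roll": 0},{"dx": -20,"dy": -15,"dz": 0,"roll": 0},{"dx": -30,"dy": -23,"dz": 0,"roll": 0},{"dx": -38,"dy": -29,"dz": 0,"roll": 0},{"dx": -34,"dy": -26,"dz": 0,"roll": 0},{"dx": -26,"dy": -19,"dz": 0,"roll": 0},{"dx": -14,"dy": -10,"dz": 0,"roll": 0},{"dx": -5,"dy": -4,"dz": 0,"roll": 0}]}}

```text
time: 16.75
tool_pos: [0.5893, 0.0984, 0.2917]
tcp_rot: [-0.001, 0.116, 0.993, -0.0]
ft_force: [0.0, 0.3, -3.2]
opening: 0.0121
grasp_force: 30.0
```

```bash
python3 - <<'E'
from bar import *
import pickle
w=chk();print()
# beam/fork in wrist: where are prong bits relative to predicted
hsv=cv2.cvtColor(np.asarray(w["img"]),cv2.COLOR_RGB2HSV)
piv=np.array([.5667,.0023]); ey=np.array([.230,.973]); ex=np.array([.973,-.230])
for y,z in((61,.1421),(61,.1421)): pass
for x,y in((-47,61),(-47,120),(47,61),(0,61),(0,20),(-42,126)):
    p=piv+ex*x/1e3+ey*y/1e3; print(x,y,proj(w,[*p,.136+.1*y/1e3]).round(0))
m=((hsv[...,1]<60)&(hsv[...,2]>100)).astype(np.uint8); 
for u in (150,200,215,225,235,245):
    k=np.nonzero(m[60:330,u])[0]+60; d=np.split(k,np.nonzero(np.diff(k)>2)[0]+1) if len(k) else []; print(u,[(a[0],a[-1]) for a in d])
E
```

```text
[0.5894 0.0985 0.2919] [ 0.2294  0.9733 -0.0008] [ 1.377  -0.6603 -3.0565] 0.012333720177522328
top [282. 314.]
barfar [282. 144.]
barnear [283. 356.]
lidc [283. 238.]
90 [ 16 117 151] | 96 [ 16 115 155] | 102 [ 16 116 154] | 108 [ 17 117 151] | 114 [ 16 116 162] | 120 [ 16 112 161] | 126 [ 16 109 157] | 132 [ 16 105 158] | 138 [107  13 173] | 144 [105  12 171] | 150 [ 85   9 169] | 156 [108  21 178] | 162 [108  24 181] | 168 [107  26 184] | 174 [107  27 186] | 180 [106  30 187] | 186 [106  29 187] | 192 [105  30 188] | 198 [105  30 188] | 204 [105  30 187] | 210 [105  30 188] | 216 [105  30 187] | 222 [106  29 187] | 228 [105  30 186] | 234 [104  30 186] | 240 [104  29 185] | 246 [105  30 186] | 252 [120   2 133] | 258 [ 16  33 115] | 264 [ 17  36 114] | 270 [ 15  35 115] | 276 [ 15  35 116] | 282 [ 16  33 116] | 288 [ 17  35 116] | 294 [ 17  35 116] | 300 [101  21 168] | 306 [100  25 182] | 312 [102  25 182] | 318 [101  26 183] | 324 [101  26 183] | 330 [105  30 184] | 336 [104  30 184] | 
-47 61 [237. 138.]
-47 120 [310. 139.]
47 61 [241. 245.]
0 61 [239. 194.]
0 20 [192. 192.]
-42 126 [317. 145.]
150 [(np.int64(184), np.int64(195))]
200 [(np.int64(185), np.int64(197))]
215 [(np.int64(185), np.int64(198))]
225 [(np.int64(186), np.int64(198))]
235 [(np.int64(136), np.int64(240))]
245 [(np.int64(136), np.int64(148)), (np.int64(217), np.int64(220)), (np.int64(250), np.int64(250))]
```

The fork reads about 1.5 mm towards tool +x and the bar about 1.7 mm the other way. I'll shift +2 mm and descend between the prongs.

{"name": "send_rows", "arguments": {"plan": [{"dx": 1,"dy": 0,"dz": 10,"roll": 0},{"dx": 1,"dy": 0.5,"dz": 20,"roll": 0},{"dx": 0,"dy": 0,"dz": 26,"roll": 0},{"dx": 0,"dy": 0,"dz": 26,"roll": 0},{"dx": 0,"dy": 0,"dz": 20,"roll": 0},{"dx": 0,"dy": 0,"dz": 12,"roll": 0},{"dx": 0,"dy": 0,"dz": 7,"roll": 0},{"dx": 0,"dy": 0,"dz": 2,"roll": 0}]}}

```text
time: 17.8
tool_pos: [0.5875, 0.1005, 0.1696]
tcp_rot: [0.0, 0.115, 0.993, 0.0]
ft_force: [0.7, -0.3, -3.0]
opening: 0.0117
grasp_force: 30.0
```

```bash
python3 - <<'E'
from bar import *
w=snapshot("wrist");o=observe();print(o["tool_pos"],o["ft_force"],o["wrist_torque"],o["opening"])
hsv=cv2.cvtColor(np.asarray(w["img"]),cv2.COLOR_RGB2HSV)
m=((hsv[...,1]<60)&(hsv[...,2]>100)).astype(np.uint8)
for u in list(range(190,380,10))+[284,286]:
    k=np.nonzero(m[40:330,u])[0]+40; d=np.split(k,np.nonzero(np.diff(k)>2)[0]+1) if len(k) else []; print(u,[(int(a[0]),int(a[-1])) for a in d])
piv=np.array([.5667,.0023]); ey=np.array([.230,.973]); ex=np.array([.973,-.230])
for x,y in((-47,61),(-47,120),(-37,120),(47,61),(0,61),(0,20),(-42,126),(-42,100)):
    p=piv+ex*x/1e3+ey*y/1e3; print(x,y,proj(w,[*p,.136+.1*y/1e3]).round(0))
M=R.from_quat(np.roll(o["tcp_rot"],-1)).as_matrix(); print("barfar",proj(w,o["tool_pos"]+M@[.058,0,.014]))
E
```

```text
[0.5876 0.1004 0.1697] [-0.0354 -0.3791 -2.7468] [-0.0114 -0.0266 -0.0004] 0.011782517961473973
190 [(236, 257)]
200 [(160, 291)]
210 [(160, 301)]
220 [(160, 180), (209, 301)]
230 [(160, 180), (293, 301)]
240 [(161, 181)]
250 [(161, 190)]
260 [(161, 199)]
270 [(162, 194), (287, 327)]
280 [(148, 329)]
290 [(148, 329)]
300 [(162, 195), (301, 301)]
310 [(162, 201)]
320 [(162, 183)]
330 [(163, 183)]
340 []
350 []
360 []
370 []
284 [(146, 329)]
286 [(146, 329)]
-47 61 [205. 167.]
-47 120 [322. 169.]
-37 120 [321. 189.]
47 61 [214. 328.]
0 61 [210. 252.]
0 20 [137. 249.]
-42 126 [334. 179.]
-42 100 [282. 178.]
barfar [281.7428 143.9314]
```

{"name": "send_rows", "arguments": {"plan": [{"dx": 1,"dy": 0,"dz": 2,"roll": 0},{"dx": 1,"dy": 0,"dz": 3,"roll": 0},{"dx": 0,"dy": 0,"dz": 2,"roll": 0},{"dx": 0,"dy": 0,"dz": 2,"roll": 0},{"dx": 0,"dy": 0,"dz": 1,"roll": 0},{"dx": 0,"dy": 0,"dz": 1,"roll": 0},{"dx": 0,"dy": 0,"dz": 1,"roll": 0},{"dx": 0,"dy": 0,"dz": 0,"roll": 0}], "squeeze": 15}}

```text
time: 18.85
tool_pos: [0.5855, 0.1006, 0.1576]
tcp_rot: [-0.0, 0.115, 0.993, -0.0]
ft_force: [-0.1, -0.5, -1.6]
opening: 0.0119
grasp_force: 15.0
```

{"name": "send_rows", "arguments": {"plan": [{"dx": 0,"dy": 0,"dz": 1,"roll": 0},{"dx": 0,"dy": 0,"dz": 0,"roll": 0},{"dx": 0,"dy": 0,"dz": 1,"roll": 0},{"dx": 0,"dy": 0,"dz": 0,"roll": 0},{"dx": 0,"dy": 0,"dz": 0.5,"roll": 0},{"dx": 0,"dy": 0,"dz": 0,"roll": 0},{"dx": 0,"dy": 0,"dz": 0,"roll": 0},{"dx": 0,"dy": 0,"dz": 0,"roll": 0}]}}

```text
time: 19.85
tool_pos: [0.5857, 0.1005, 0.1553]
tcp_rot: [0.0, 0.115, 0.993, 0.0]
ft_force: [-1.4, -0.7, 0.3]
opening: 0.0118
grasp_force: 15.0
```

{"name": "send_rows", "arguments": {"plan": [{"dx": 0,"dy": 0,"dz": 0.5,"roll": 0},{"dx": 0,"dy": 0,"dz": 0,"roll": 0},{"dx": 0,"dy": 0,"dz": 0.5,"roll": 0},{"dx": 0,"dy": 0,"dz": 0,"roll": 0},{"dx": 0,"dy": 0,"dz": 0,"roll": 0},{"dx": 0,"dy": 0,"dz": 0,"roll": 0},{"dx": 0,"dy": 0,"dz": 0,"roll": 0},{"dx": 0,"dy": 0,"dz": 0,"roll": 0}], "squeeze": 10}}

```text
time: 20.85
tool_pos: [0.5856, 0.1006, 0.1542]
tcp_rot: [0.0, 0.115, 0.993, 0.0]
ft_force: [0.3, -1.4, 0.5]
opening: 0.012
grasp_force: 10.0
```

```bash
cat > fm.py <<'E'
from bar import *
w=snapshot("wrist");F=[]
for _ in range(4): snapshot("top");F.append(observe()["ft_force"])
o=observe();print(o["tool_pos"],np.mean(F,0),o["opening"])
hsv=cv2.cvtColor(np.asarray(w["img"]),cv2.COLOR_RGB2HSV)
m=((hsv[...,1]<60)&(hsv[...,2]>100)).astype(np.uint8)
for u in list(range(200,351,10))+[285]:
    k=np.nonzero(m[40:330,u])[0]+40; d=np.split(k,np.nonzero(np.diff(k)>2)[0]+1) if len(k) else []; print(u,[(int(a[0]),int(a[-1])) for a in d],end=";")
E
python3 fm.py
```

```text
[0.5856 0.1006 0.1542] [ 0.2228 -1.1641  1.4605] 0.01179185153025154
200 [(167, 301)];210 [(168, 301)];220 [(168, 190)];230 [(168, 190)];240 [(169, 190)];250 [(169, 201), (209, 209)];260 [(169, 200)];270 [(169, 197), (285, 329)];280 [(148, 329)];290 [(148, 329)];300 [(170, 199), (300, 309), (319, 319)];310 [(170, 202)];320 [(171, 203)];330 [(171, 192)];340 [];350 [];285 [(146, 329)];
```

{"name": "send_rows", "arguments": {"plan": [{"dx": 0,"dy": -0.5,"dz": 0,"roll": 0},{"dx": 0,"dy": -0.5,"dz": 0,"roll": 0},{"dx": 0,"dy": 0,"dz": 0,"roll": 0},{"dx": 0,"dy": 0,"dz": 0,"roll": 0},{"dx": 0,"dy": 0,"dz": 0,"roll": 0},{"dx": 0,"dy": 0,"dz": 0,"roll": 0},{"dx": 0,"dy": 0,"dz": 0,"roll": 0},{"dx": 0,"dy": 0,"dz": 0,"roll": 0}], "squeeze": 4}}

```text
time: 22.1
tool_pos: [0.5854, 0.0999, 0.1542]
tcp_rot: [0.0, 0.115, 0.993, 0.0]
ft_force: [0.9, 0.5, 1.5]
opening: 0.0116
grasp_force: 4.0
```

{"name": "send_rows", "arguments": {"plan": [{"dx": 0,"dy": 0,"dz": 0,"roll": 0},{"dx": 0,"dy": 0,"dz": 0,"roll": 0},{"dx": 0,"dy": 0,"dz": 0,"roll": 0},{"dx": 0,"dy": 0,"dz": 0,"roll": 0},{"dx": 0,"dy": 0,"dz": 0,"roll": 0},{"dx": 0,"dy": 0,"dz": 0,"roll": 0},{"dx": 0,"dy": 0,"dz": 0,"roll": 0},{"dx": 0,"dy": 0,"dz": 0,"roll": 0}], "claw": 0.4}}

```text
time: 23.1
tool_pos: [0.5853, 0.0997, 0.1541]
tcp_rot: [-0.0, 0.115, 0.993, 0.0]
ft_force: [-0.5, 0.0, 0.1]
opening: 0.0263
grasp_force: 0.0
```

```bash
python3 fm.py
```

```text
[0.5853 0.0997 0.1541] [-0.2257 -0.1521 -0.0438] 0.02654004794256536
200 [(168, 301)];210 [(168, 301)];220 [(168, 190), (274, 287)];230 [(169, 190)];240 [(169, 190)];250 [(169, 202)];260 [(170, 201), (311, 329)];270 [(170, 199), (287, 329)];280 [(149, 329)];290 [(148, 329)];300 [(170, 200), (274, 274), (300, 329)];310 [(171, 203), (314, 329)];320 [(171, 204), (211, 212)];330 [(171, 193)];340 [];350 [];285 [(147, 329)];
```

The tin hangs freely; the bar did not move on opening. Rising clear, then over to the outer side of the poise with the fingers closed.

{"name": "send_rows", "arguments": {"plan": [{"dx": 0,"dy": 0,"dz": -4,"roll": 0},{"dx": 0,"dy": 0,"dz": -8,"roll": 0},{"dx": 0,"dy": 0,"dz": -14,"roll": 0},{"dx": 0,"dy": 0,"dz": -22,"roll": 0},{"dx": 0,"dy": 0,"dz": -28,"roll": 0},{"dx": 0,"dy": 0,"dz": -28,"roll": 0},{"dx": 0,"dy": 0,"dz": -20,"roll": 0},{"dx": 0,"dy": 0,"dz": -8,"roll": 0}]}}

```text
time: 24.35
tool_pos: [0.586, 0.0997, 0.2883]
tcp_rot: [0.001, 0.115, 0.993, 0.001]
ft_force: [-0.8, -0.3, -0.1]
opening: 0.0263
grasp_force: 0.0
```

{"name": "send_rows", "arguments": {"plan": [{"dx": 0,"dy": -12,"dz": 0,"roll": 0},{"dx": -1,"dy": -34,"dz": 0,"roll": 0},{"dx": -1,"dy": -50,"dz": 0,"roll": 0},{"dx": -1,"dy": -56,"dz": 0,"roll": 0},{"dx": -1,"dy": -56,"dz": 0,"roll": 0},{"dx": 0,"dy": -50,"dz": 0,"roll": 0},{"dx": 0,"dy": -32,"dz": 0,"roll": 0},{"dx": 0,"dy": -14,"dz": 0,"roll": 0}], "claw": 1}}

```text
time: 25.35
tool_pos: [0.5179, -0.1997, 0.2855]
tcp_rot: [-0.001, 0.117, 0.993, -0.0]
ft_force: [-0.2, 1.3, -0.2]
opening: 0.0008
grasp_force: 0.0
```

```bash
cat > st.py <<'E'
from bar import *
import pickle,sys
piv=np.array([.5667,.0023]); ey=np.array([.230,.973]); ex=np.array([.973,-.230])
def W(x,y,z,th):  # beam frame mm -> world
    c,s=np.cos(th),np.sin(th); Y=y*c-z*s; Z=y*s+z*c
    return np.array([*(piv+ex*x/1e3+ey*Y/1e3),.13+Z/1e3])
def grey(s): 
    h=cv2.cvtColor(np.asarray(s["img"]),cv2.COLOR_RGB2HSV); return ((h[...,1]<70)&(h[...,2]>95))
def edge(s,y,th0=0,x=0):
    """sample image along the vertical line through beam point y; return z (mm, level frame) interval of grey pixels"""
    m=grey(s); out=[]
    for z in np.arange(-40,41,.5):
        u,v=proj(s,W(x,y,0,0)+[0,0,z/1e3]); u,v=int(round(u)),int(round(v))
        out.append(bool(m[v,u]) if 0<=u<560 and 0<=v<420 else False)
    z=np.arange(-40,41,.5)[np.array(out)]; return (z.min(),z.max(),len(z)) if len(z) else None
if __name__=="__main__":
    s=snapshot("scene"); t=snapshot("top"); pickle.dump((s,t),open("st_%s.pkl"%sys.argv[1],"wb"))
    o=observe();P=o["tool_pos"];d=P[:2]-piv;print("tcp",P,"beam x',y'",d@ex*1e3,d@ey*1e3,o["ft_force"],o["opening"],o["time"])
    for y in (-235,-220,-205,-100,-80,-60,-40,-20,25,40,50): print(y,edge(s,y))
E
python3 - <<'E'
from st import *
s=pickle.load(open("scene0.pkl","rb"))
for y in (-235,-220,-205,-100,-80,-60,-40,-20,25,40,50): print(y,edge(s,y))
E
echo; python3 st.py a
```

```text
-235 (np.float64(-28.5), np.float64(-7.5), 43)
-220 (np.float64(-30.0), np.float64(-6.0), 49)
-205 (np.float64(-26.5), np.float64(-4.0), 46)
-100 (np.float64(-17.0), np.float64(7.0), 49)
-80 (np.float64(-14.5), np.float64(7.5), 45)
-60 (np.float64(-12.0), np.float64(10.0), 45)
-40 (np.float64(-11.5), np.float64(13.0), 50)
-20 (np.float64(-10.0), np.float64(13.5), 48)
25 (np.float64(-6.5), np.float64(17.5), 49)
40 (np.float64(-5.5), np.float64(40.5), 93)
50 (np.float64(-8.5), np.float64(23.0), 64)

tcp [ 0.5187 -0.1985  0.2856] beam x',y' -0.5184186772738946 -206.37552536065454 [-0.0781  0.002   1.3498] 0.0007324129637924075 25.45
-235 (np.float64(-29.5), np.float64(-7.5), 45)
-220 (np.float64(-27.0), np.float64(-6.0), 43)
-205 (np.float64(-26.5), np.float64(-4.0), 46)
-100 (np.float64(-17.0), np.float64(7.0), 49)
-80 (np.float64(-14.5), np.float64(7.5), 45)
-60 (np.float64(-12.0), np.float64(10.0), 45)
-40 (np.float64(-11.5), np.float64(13.0), 50)
-20 (np.float64(-10.0), np.float64(13.5), 48)
25 (np.float64(-6.5), np.float64(17.5), 49)
40 (np.float64(-5.5), np.float64(40.5), 93)
50 (np.float64(-8.5), np.float64(23.0), 64)
```

Tilt readout works: the edge slope agrees with the beam still at its +0.1 stop. Descending on the outer side of the stem.

{"name": "send_rows", "arguments": {"plan": [{"dx": 0,"dy": 0,"dz": 10,"roll": 0},{"dx": 0,"dy": 0,"dz": 20,"roll": 0},{"dx": 0,"dy": 0,"dz": 26,"roll": 0},{"dx": 0,"dy": 0,"dz": 26,"roll": 0},{"dx": 0,"dy": 0,"dz": 20,"roll": 0},{"dx": 0,"dy": 0,"dz": 14,"roll": 0},{"dx": 0,"dy": 0,"dz": 8,"roll": 0},{"dx": 0,"dy": 0,"dz": 2,"roll": 0}]}}

```text
time: 26.45
tool_pos: [0.5198, -0.1968, 0.1599]
tcp_rot: [-0.0, 0.115, 0.993, 0.0]
ft_force: [0.8, -0.8, -0.3]
opening: 0.0004
grasp_force: 0.0
```

{"name": "send_rows", "arguments": {"plan": [{"dx": 0,"dy": 6,"dz": 0,"roll": 0},{"dx": 0,"dy": 6,"dz": 0,"roll": 0},{"dx": 0,"dy": 5,"dz": 0,"roll": 0},{"dx": 0,"dy": 5,"dz": 0,"roll": 0},{"dx": 0,"dy": 5,"dz": 0,"roll": 0},{"dx": 0,"dy": 5,"dz": 0,"roll": 0},{"dx": 0,"dy": 5,"dz": 0,"roll": 0},{"dx": 0,"dy": 4,"dz": 0,"roll": 0}]}}

```text
time: 27.45
tool_pos: [0.5293, -0.1572, 0.1603]
tcp_rot: [0.0, 0.115, 0.993, -0.0]
ft_force: [-0.7, -1.9, 2.2]
opening: 0.0006
grasp_force: 1.2
```

```bash
python3 st.py b
```

```text
tcp [ 0.5293 -0.1567  0.1602] beam x',y' 0.2123873278974641 -163.298812140142 [-0.1696 -1.2933  1.5858] 0.00030336031541368364 27.55
-235 (np.float64(-29.5), np.float64(-7.5), 45)
-220 (np.float64(-27.0), np.float64(-6.0), 43)
-205 (np.float64(-26.5), np.float64(-4.0), 46)
-100 (np.float64(-20.0), np.float64(7.0), 55)
-80 (np.float64(-14.5), np.float64(7.5), 45)
-60 (np.float64(-12.0), np.float64(10.0), 45)
-40 (np.float64(-11.5), np.float64(13.0), 50)
-20 (np.float64(-10.0), np.float64(13.5), 48)
25 (np.float64(-6.5), np.float64(17.5), 49)
40 (np.float64(-5.5), np.float64(40.5), 93)
50 (np.float64(-8.5), np.float64(23.0), 64)
```

{"name": "send_rows", "arguments": {"plan": [{"dx": 0,"dy": 4,"dz": 0,"roll": 0},{"dx": 0,"dy": 4,"dz": 0,"roll": 0},{"dx": 0,"dy": 4,"dz": 0,"roll": 0},{"dx": 0,"dy": 4,"dz": 0,"roll": 0},{"dx": 0,"dy": 4,"dz": 0,"roll": 0},{"dx": 0,"dy": 4,"dz": 0,"roll": 0},{"dx": 0,"dy": 3,"dz": 0,"roll": 0},{"dx": 0,"dy": 2,"dz": 0,"roll": 0}]}}

```text
time: 28.55
tool_pos: [0.5357, -0.1288, 0.1601]
tcp_rot: [-0.0, 0.115, 0.993, 0.0]
ft_force: [0.0, -2.0, 2.0]
opening: 0.0005
grasp_force: 1.2
```

{"name": "send_rows", "arguments": {"plan": [{"dx": 0,"dy": -2,"dz": 0,"roll": 0},{"dx": 0,"dy": -5,"dz": 0,"roll": 0},{"dx": 0,"dy": -5,"dz": 0,"roll": 0},{"dx": 0,"dy": 0,"dz": 0,"roll": 0},{"dx": 0,"dy": 0,"dz": 0,"roll": 0},{"dx": 0,"dy": 0,"dz": 0,"roll": 0},{"dx": 0,"dy": 0,"dz": 0,"roll": 0},{"dx": 0,"dy": 0,"dz": 0,"roll": 0}]}}

```text
time: 29.55
tool_pos: [0.533, -0.1406, 0.1602]
tcp_rot: [0.0, 0.115, 0.993, 0.0]
ft_force: [0.3, 0.5, -0.0]
opening: 0.0005
grasp_force: 0.0
```

```bash
python3 st.py c
```

```text
tcp [ 0.533  -0.1407  0.1601] beam x',y' 0.06151352337553183 -146.90083544480777 [ 0.0721 -0.4768  0.2113] 0.00020374222498658836 29.65
-235 (np.float64(-29.5), np.float64(-7.5), 45)
-220 (np.float64(-30.0), np.float64(-6.0), 49)
-205 (np.float64(-26.5), np.float64(-4.0), 46)
-100 (np.float64(-40.0), np.float64(10.5), 102)
-80 (np.float64(-14.5), np.float64(7.5), 45)
-60 (np.float64(-12.0), np.float64(10.0), 45)
-40 (np.float64(-11.5), np.float64(13.0), 50)
-20 (np.float64(-10.5), np.float64(13.5), 49)
25 (np.float64(-6.5), np.float64(17.5), 49)
40 (np.float64(-5.5), np.float64(40.5), 93)
50 (np.float64(-8.5), np.float64(23.0), 64)
```

{"name": "send_rows", "arguments": {"plan": [{"dx": 0,"dy": 5,"dz": 0,"roll": 0},{"dx": 0,"dy": 4,"dz": 0,"roll": 0},{"dx": 0,"dy": 3,"dz": 0,"roll": 0},{"dx": 0,"dy": 3,"dz": 0,"roll": 0},{"dx": 0,"dy": 3,"dz": 0,"roll": 0},{"dx": 0,"dy": 3,"dz": 0,"roll": 0},{"dx": 0,"dy": 2,"dz": 0,"roll": 0},{"dx": 0,"dy": 1,"dz": 0,"roll": 0}]}}

```text
time: 30.65
tool_pos: [0.5386, -0.1173, 0.1602]
tcp_rot: [0.0, 0.115, 0.993, -0.0]
ft_force: [-0.1, -2.7, 2.9]
opening: 0.0008
grasp_force: 1.2
```

```bash
python3 st.py d
```

```text
tcp [ 0.5386 -0.1173  0.1602] beam x',y' 0.12907387360305536 -122.82473754455138 [-0.1538 -0.793   2.1437] 0.0005596297789063502 30.75
-235 (np.float64(-29.5), np.float64(-7.5), 45)
-220 (np.float64(-27.0), np.float64(-6.0), 43)
-205 (np.float64(-26.5), np.float64(-4.0), 46)
-100 (np.float64(-40.0), np.float64(35.0), 151)
-80 (np.float64(-14.5), np.float64(7.5), 45)
-60 (np.float64(-12.0), np.float64(10.0), 45)
-40 (np.float64(-11.5), np.float64(13.0), 50)
-20 (np.float64(-10.5), np.float64(13.5), 49)
25 (np.float64(-6.5), np.float64(17.5), 49)
40 (np.float64(-5.5), np.float64(40.5), 93)
50 (np.float64(-8.5), np.float64(23.0), 64)
```

{"name": "send_rows", "arguments": {"plan": [{"dx": 0,"dy": -2,"dz": 0,"roll": 0},{"dx": 0,"dy": -3,"dz": 0,"roll": 0},{"dx": 0,"dy": -5,"dz": 0,"roll": 0},{"dx": 0,"dy": -5,"dz": 0,"roll": 0},{"dx": 0,"dy": 0,"dz": 0,"roll": 0},{"dx": 0,"dy": 0,"dz": 0,"roll": 0},{"dx": 0,"dy": 0,"dz": 0,"roll": 0},{"dx": 0,"dy": 0,"dz": 0,"roll": 0}]}}

```text
time: 31.75
tool_pos: [0.535, -0.1318, 0.1601]
tcp_rot: [0.0, 0.115, 0.993, 0.0]
ft_force: [0.8, 1.0, -0.6]
opening: 0.0004
grasp_force: 0.0
```

```bash
python3 st.py e
```

```text
tcp [ 0.535  -0.1319  0.1601] beam x',y' 0.03169078066403106 -137.86229463898187 [ 0.5025 -0.4815  0.2286] 0.0002875917231703411 31.85
-235 (np.float64(-16.5), np.float64(7.0), 48)
-220 (np.float64(-14.5), np.float64(8.5), 47)
-205 (np.float64(-15.5), np.float64(8.0), 48)
-100 (np.float64(-40.0), np.float64(40.5), 162)
-80 (np.float64(-11.0), np.float64(11.5), 46)
-60 (np.float64(-11.5), np.float64(12.5), 49)
-40 (np.float64(-8.5), np.float64(13.5), 45)
-20 (np.float64(-10.0), np.float64(13.5), 48)
25 (np.float64(-6.5), np.float64(14.5), 43)
40 (np.float64(-8.5), np.float64(40.5), 99)
50 (np.float64(-14.0), np.float64(20.5), 70)
```

{"name": "send_rows", "arguments": {"plan": [{"dx": 0,"dy": 0,"dz": 0,"roll": 0},{"dx": 0,"dy": 0,"dz": 0,"roll": 0},{"dx": 0,"dy": 0,"dz": 0,"roll": 0},{"dx": 0,"dy": 0,"dz": 0,"roll": 0},{"dx": 0,"dy": 0,"dz": 0,"roll": 0},{"dx": 0,"dy": 0,"dz": 0,"roll": 0},{"dx": 0,"dy": 0,"dz": 0,"roll": 0},{"dx": 0,"dy": 0,"dz": 0,"roll": 0}]}}

```text
time: 32.85
tool_pos: [0.535, -0.132, 0.1601]
tcp_rot: [-0.0, 0.115, 0.993, 0.0]
ft_force: [-0.2, 1.3, 0.6]
opening: 0.0003
grasp_force: 0.0
```

```bash
cat >> st.py <<'E'
    a=pickle.load(open("st_a.pkl","rb"))[0]
    f=lambda s,y:(edge(s,y)[0]+edge(s,y)[1])/2
    print("tilt est",[round(.1-(f(s,y)-f(a,y))/abs(y),4) for y in range(-238,-198,3)], np.median([.1-(f(s,y)-f(a,y))/abs(y) for y in range(-238,-198,3)]))
E
python3 st.py f | tail -1
```

```text
tilt est [np.float64(0.0422), np.float64(0.0415), np.float64(0.044), np.float64(0.04), np.float64(0.0403), np.float64(0.0383), np.float64(0.0386), np.float64(0.0435), np.float64(0.0369), np.float64(0.036), np.float64(0.0423), np.float64(0.0439), np.float64(0.0394), np.float64(0.0397)] 0.04011090930169649
```

Resting tilt is +0.040, so about 4 mm more inward past the last push point (y' −122.8 → −118.8).

{"name": "send_rows", "arguments": {"plan": [{"dx": 0,"dy": 5,"dz": 0,"roll": 0},{"dx": 0,"dy": 4,"dz": 0,"roll": 0},{"dx": 0,"dy": 3,"dz": 0,"roll": 0},{"dx": 0,"dy": 2,"dz": 0,"roll": 0},{"dx": 0,"dy": 2,"dz": 0,"roll": 0},{"dx": 0,"dy": 2,"dz": 0,"roll": 0},{"dx": 0,"dy": 1,"dz": 0,"roll": 0},{"dx": 0,"dy": 0,"dz": 0,"roll": 0}]}}

```text
time: 33.95
tool_pos: [0.5393, -0.1138, 0.1602]
tcp_rot: [0.0, 0.115, 0.993, -0.0]
ft_force: [-0.4, -0.5, 0.2]
opening: 0.0004
grasp_force: 0.7
```

```bash
python3 st.py g | sed -n '1p;$p'
```

```text
tcp [ 0.5393 -0.1138  0.1602] beam x',y' 0.018961783000997122 -119.27681722560531 [ 0.6816 -1.2636  0.7122] 0.0002593148759298431 34.05
tilt est [np.float64(0.0422), np.float64(0.0415), np.float64(0.0386), np.float64(0.04), np.float64(0.0403), np.float64(0.0327), np.float64(0.0386), np.float64(0.0435), np.float64(0.0369), np.float64(0.036), np.float64(0.0423), np.float64(0.0402), np.float64(0.0394), np.float64(0.0397)] 0.039827412170020414
```

{"name": "send_rows", "arguments": {"plan": [{"dx": 0,"dy": -2,"dz": 0,"roll": 0},{"dx": 0,"dy": -5,"dz": 0,"roll": 0},{"dx": 0,"dy": -7,"dz": 0,"roll": 0},{"dx": 0,"dy": -6,"dz": 0,"roll": 0},{"dx": 0,"dy": 0,"dz": 0,"roll": 0},{"dx": 0,"dy": 0,"dz": 0,"roll": 0},{"dx": 0,"dy": 0,"dz": 0,"roll": 0},{"dx": 0,"dy": 0,"dz": 0,"roll": 0}]}}

```text
time: 35.05
tool_pos: [0.5348, -0.1327, 0.1601]
tcp_rot: [-0.0, 0.115, 0.993, 0.0]
ft_force: [-0.9, -0.5, -0.1]
opening: 0.0005
grasp_force: 0.0
```

{"name": "send_rows", "arguments": {"plan": [{"dx": 0,"dy": 0,"dz": 0,"roll": 0},{"dx": 0,"dy": 0,"dz": 0,"roll": 0},{"dx": 0,"dy": 0,"dz": 0,"roll": 0},{"dx": 0,"dy": 0,"dz": 0,"roll": 0},{"dx": 0,"dy": 0,"dz": 0,"roll": 0},{"dx": 0,"dy": 0,"dz": 0,"roll": 0},{"dx": 0,"dy": 0,"dz": 0,"roll": 0},{"dx": 0,"dy": 0,"dz": 0,"roll": 0}]}}

```text
time: 36.05
tool_pos: [0.5348, -0.1329, 0.1601]
tcp_rot: [-0.0, 0.115, 0.993, 0.0]
ft_force: [-0.3, 0.4, 0.2]
opening: 0.0006
grasp_force: 0.0
```

```bash
python3 st.py h | sed -n '1p;$p'
```

```text
tcp [ 0.5348 -0.133   0.1601] beam x',y' 0.03236794731770489 -138.95800544563846 [-0.85    0.4894  0.6089] 0.00026899500529491274 36.15
tilt est [np.float64(0.0422), np.float64(0.0415), np.float64(0.044), np.float64(0.04), np.float64(0.0403), np.float64(0.0383), np.float64(0.0386), np.float64(0.0435), np.float64(0.0369), np.float64(0.036), np.float64(0.0423), np.float64(0.0402), np.float64(0.0394), np.float64(0.0397)] 0.04010011715837683
```

It only just touched, at y' ≈ −119.3. Pushing on to about −115.

{"name": "send_rows", "arguments": {"plan": [{"dx": 0,"dy": 7,"dz": 0,"roll": 0},{"dx": 0,"dy": 6,"dz": 0,"roll": 0},{"dx": 0,"dy": 4,"dz": 0,"roll": 0},{"dx": 0,"dy": 2,"dz": 0,"roll": 0},{"dx": 0,"dy": 2,"dz": 0,"roll": 0},{"dx": 0,"dy": 1.5,"dz": 0,"roll": 0},{"dx": 0,"dy": 1.5,"dz": 0,"roll": 0},{"dx": 0,"dy": 0,"dz": 0,"roll": 0}]}}

```text
time: 37.15
tool_pos: [0.5403, -0.1096, 0.1602]
tcp_rot: [0.0, 0.115, 0.993, 0.0]
ft_force: [-1.3, -0.9, 1.1]
opening: 0.0006
grasp_force: 0.7
```

```bash
python3 st.py i | sed -n '1p;$p'
```

```text
tcp [ 0.5403 -0.1096  0.1602] beam x',y' 0.053327172858356066 -114.97848994194095 [-0.0687 -1.529   0.5996] 0.0006267284814686437 37.25
tilt est [np.float64(0.0422), np.float64(0.0415), np.float64(0.044), np.float64(0.04), np.float64(0.0336), np.float64(0.0451), np.float64(0.0386), np.float64(0.0435), np.float64(0.0369), np.float64(0.036), np.float64(0.0423), np.float64(0.0402), np.float64(0.0394), np.float64(0.0397)] 0.04010011715837683
```

{"name": "send_rows", "arguments": {"plan": [{"dx": 0,"dy": -2,"dz": 0,"roll": 0},{"dx": 0,"dy": -5,"dz": 0,"roll": 0},{"dx": 0,"dy": -7,"dz": 0,"roll": 0},{"dx": 0,"dy": -6,"dz": 0,"roll": 0},{"dx": 0,"dy": 0,"dz": 0,"roll": 0},{"dx": 0,"dy": 0,"dz": 0,"roll": 0},{"dx": 0,"dy": 0,"dz": 0,"roll": 0},{"dx": 0,"dy": 0,"dz": 0,"roll": 0}]}}

```text
time: 38.25
tool_pos: [0.5357, -0.1288, 0.1601]
tcp_rot: [-0.0, 0.115, 0.993, 0.0]
ft_force: [-0.1, -0.6, 0.5]
opening: 0.0004
grasp_force: 0.0
```

{"name": "send_rows", "arguments": {"plan": [{"dx": 0,"dy": 0,"dz": 0,"roll": 0},{"dx": 0,"dy": 0,"dz": 0,"roll": 0},{"dx": 0,"dy": 0,"dz": 0,"roll": 0},{"dx": 0,"dy": 0,"dz": 0,"roll": 0},{"dx": 0,"dy": 0,"dz": 0,"roll": 0},{"dx": 0,"dy": 0,"dz": 0,"roll": 0},{"dx": 0,"dy": 0,"dz": 0,"roll": 0},{"dx": 0,"dy": 0,"dz": 0,"roll": 0}]}}

```text
time: 39.25
tool_pos: [0.5357, -0.1291, 0.1601]
tcp_rot: [-0.0, 0.115, 0.993, 0.0]
ft_force: [0.3, -0.0, -0.6]
opening: 0.0003
grasp_force: 0.0
```

```bash
python3 st.py j | sed -n '1p;$p'
```

```text
tcp [ 0.5357 -0.1291  0.1601] beam x',y' 0.022484923406336572 -134.94599101616996 [-0.2788  0.1178 -0.7671] 0.0003813337617000717 39.35
tilt est [np.float64(0.0044), np.float64(0.0021), np.float64(0.0009), np.float64(0.0007), np.float64(0.0004), np.float64(0.0025), np.float64(0.0045), np.float64(0.0032), np.float64(0.0019), np.float64(0.0064), np.float64(0.005), np.float64(0.0012), np.float64(0.0047), np.float64(0.0008)] 0.002297013643736287
```

Tilt is about +0.002. Withdrawing up, then a last absolute check.

{"name": "send_rows", "arguments": {"plan": [{"dx": 0,"dy": -6,"dz": 0,"roll": 0},{"dx": 0,"dy": -8,"dz": -4,"roll": 0},{"dx": 0,"dy": -4,"dz": -12,"roll": 0},{"dx": 0,"dy": 0,"dz": -25,"roll": 0},{"dx": 0,"dy": 0,"dz": -30,"roll": 0},{"dx": 0,"dy": 0,"dz": -20,"roll": 0},{"dx": 0,"dy": 0,"dz": -8,"roll": 0},{"dx": 0,"dy": 0,"dz": 0,"roll": 0}]}}

```text
time: 40.35
tool_pos: [0.5316, -0.1468, 0.2596]
tcp_rot: [0.0, 0.115, 0.993, 0.0]
ft_force: [0.8, 1.2, -1.4]
opening: 0.0003
grasp_force: 0.0
```

```bash
python3 st.py k | tail -1; python3 - <<'E'
from st import *
s,t=pickle.load(open("st_k.pkl","rb")); a=pickle.load(open("st_a.pkl","rb"))[0]
for n,q in(("stop",a),("now",s)):
    ys=[y for y in list(range(-238,-198,3))+list(range(-70,-20,3))+[25,30]]
    print(n,np.polyfit(ys,[(edge(q,y)[0]+edge(q,y)[1])/2 for y in ys],1))
E
```

```text
tilt est [np.float64(0.0044), np.float64(0.0021), np.float64(0.0073), np.float64(0.0007), np.float64(0.0004), np.float64(0.0025), np.float64(0.0045), np.float64(0.0032), np.float64(0.0019), np.float64(0.0064), np.float64(0.005), np.float64(0.0012), np.float64(0.0047), np.float64(0.0008)] 0.0028460870823086987
stop [0.1008 5.371 ]
now [0.0026 4.9539]
```

The absolute slope gives a tilt of 0.0026 rad (it reads 0.101 at the stop, as it should). The beam is steady and the fingers are clear.

```bash
python3 -c "
from rig import r; print(r.sign_off())"
```

```text
the job is handed in; nothing more can be done
None
```

The tin hangs in the fork and the beam rests level by itself (measured tilt about 0.003 rad); the job is handed in, with no verdict shown. On the first approach the tin caught a fork prong (about 7 N measured afterwards), so I set it down, regripped it and hung it again.

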